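Open the larger filter pot on a watchmaker's bench

TASK

Open the larger of the two metal filter pots on the bench: push its bayonet cover down against the spring, twist it a quarter turn anticlockwise (seen from above) and lift it off. Stand it upright in the empty green tray and let go; leave the smaller pot shut.

Things in the scene. Friction and masses are not known exactly. Their poses are not given: they have to be found in the camera images.
- large_cover_grip (a point): Larger pot's cover: dark steel disc 67 mm across, 20 high, two brass ears at its foot (82 tip to tip along x); on top an upright black bar grip 50 long (x), 14 thick (y), 42 high: pinch it across y. Point on axis in the bar, 44 above the underside, 18 below the bar's top; z up. 0.12-0.19 kg. Locked: x along pot's x, underside 68 above bench. Freed, a spring lifts it 6; ears leave the rim at 12.
- large_pot: Larger pot, fixed, aluminium, 94 mm across, 80 high. Origin on axis at bench height, z up; two brass rim lugs, at its +x and -x, hold the cover's ears. Spring pushes cover up 5 N (10 N pressed). Press 7 to 12 mm (stop at 12; 9 is good), keep it down, turn anticlockwise from above: free from 65 degrees, end stop at 105; 85 is good. Then lift straight off. Unpressed or clockwise it will not turn.
- tray: An empty square green tray, 190 x 190 mm outside, fixed to the bench, with walls 18 mm high and 4 mm thick and a floor 4 mm thick. Origin under its centre at bench height, x and y along its sides, z up.
- small_cover_grip (a point): Cover of the smaller pot, which stays shut: the same kind, disc 36 mm across, bar 28 mm long, on a pot 63 mm across and 60 mm high. Point on its axis in the bar, 92 mm above the bench; the bar's top is 110 mm above the bench.
Mind the look-alikes: they are no part of the job. What is shaped like the large_pot but orange or purple is not meant.

How it is judged:
By the outcome, as a careful person would: the job done as asked, in the order asked, and still so for the second after the job is handed in, with the robot touching nothing.
It also fails if it takes over 43 s, if anything falls off the work surface, if the arm or the gripper's body presses on something with over 40 N, if the wrist force passes 120 N, or if a joint passes its speed limit or range.

ROBOT

A 6-joint arm with a two-finger parallel gripper is mounted at the origin on the work surface. World frame = base frame: x ahead of the robot, y to its left, z up, the work surface at z = 0. Lengths are in mm, angles in degrees, forces in N, time in s.
With the tool pointing down it reaches from about 300 to 850 mm from the base axis. Payload 4.2 kg.
Tool frame: the origin (TCP) lies midway between the tips of the shut fingers; the grasp point (between the pads) lies 19 mm behind it (env.hold_point_z is the z of the grasp point in the tool frame, in mm); z points along the fingers, y is the direction in which the jaws open and shut (so a half turn about z gives the same grasp; the last joint's range is limited). The gripper opens to 91 mm and grips with 3 to 60 N. Pads are 32 mm wide; open, the fingers measure 118 mm over their backs; the gripper's body (76 mm by 178 mm) begins 60 mm behind the grasp point.
Start: joints at [-70.875, 18.312, 89.639, -0, 72.044, -1.146], TCP at [199.222, -539.404, 183.276] pointing down, gripper open.
Joint ranges: [-177.97, 177.97], [-48.28, 115.42], [12.27, 149.76], [-77.06, 257.06], [2.81, 150.46], [-146.56, 146.56]. Speed limits (degrees/s): [147.25, 147.25, 180, 180, 180, 180].

INTERFACE

Orientations are given as [roll, pitch, yaw] about the fixed x, y, z axes, in that order (R = Rz(yaw) Ry(pitch) Rx(roll)).
In Python, from workcell import env, grab_frame, camera_params, spotter gives the robot as it stands. The module is installed in compiled form; this text tells all that it offers.
- The arm moves only by the shell command python3 -m jog 'ROWS' [FORCE]. ROWS is text: rows parted by semicolons, each of 7 numbers parted by spaces: the turn, a rotation vector about the world's x, y, z in units of 5 degrees (1.0 is 5 degrees), then the shift along the world's x, y, z in units of 25 mm (1.0 is 25 mm), then the opening, from 0 (shut) to 1 (fully open). A call has 1 to 5 rows; each row is the pose to reach, as a shift and turn from the pose commanded when the call began; what a row does not reach only later rows make up. A row lasts 1/8 s, in which the tool goes at most 62.5 mm and 10.7 degrees, less where a joint would pass 70% of its speed; a pose out of reach is approached as far as the arm can. A call with a gripper value outside its range is refused whole. The fingers move at their own pace and stop on an object; FORCE is the grip in N (left out, the last holds). Time passes only in rows, so rows that repeat a pose let the fingers close. It gives the time, the measured TCP pose, the force and the opening at its end, in the units of the state.
- env.state(): the state, without advancing time (a new reading comes with each control period).
- grab_frame(name): name is "scene" or "side" or "wrist"; returns the picture (420x560x3 uint8, red, green, blue); there is no depth.
- camera_params(name): a dict with "K" (3x3 intrinsics, pixels), "rvec" (rotation vector, rad) and "tvec" (3), from world to camera coordinates, as OpenCV has them. Camera axes: x right, y down, z forward; pixel columns grow to the right and rows downward; lengths in mm; the calibration is good to about 2 mm. A picture is of the moment at which its call begins: read the wrist's pose just before it. camera_params takes no time and is no camera call; for the wrist camera it gives the pose at the moment of the call.
- env.job_done(): hands the job in, once; it reports no verdict.
Trained networks look in the newest picture that a camera, given by its name, has taken for a name from the list of things; names that differ only in an ending like _2 or _b are one class to them, and where a whole thing is asked for, a point or a joint stands for the part that bears it (a point fixed in the world has none). Each returns a list of dicts, best first, with "conf" (0 to 1); they miss things now and then, are a little off and sometimes report something else, mostly with a low value. They report only what shows in the picture. A call takes as long as a camera call. They do not tell look-alikes from the thing itself.
- spotter.look_for(query, camera): "box" ([left, top, width, height] in pixels, round what is visible of it).
- spotter.trace(query, camera): "region" (420x560 bool, what is visible of it) and "box" ([left, top, width, height] in pixels, round what is visible of it).
The state is a dict: "time_s": time; "qpos": joint angles; "qvel": joint speeds; "effort": joint torques, N m; "ee_pos": TCP position; "ee_rot": TCP orientation; "force": force on the tool from outside, world axes, zero at the start; "torque": the same for the moment, N m; "gripper_width": finger opening in mm.
Only numpy, scipy, OpenCV 4.12 (cv2) and the standard library are available. Lean on these libraries where they do the work, as an engineer would, in place of code of your own. Each camera call takes 0.05 s, during which the arm holds its last target. There are 200 camera calls.

## Working session

There is one attempt and no reset: what is moved stays moved. The work goes in short steps, Python scripts to look and compute and a shell command to move; the robot and the scene stay as the last step left them, time stands still between calls to the robot, and variables do not carry over. Pictures are saved under pics/ and viewed, about 8 in all and at most 12, crops included, and the job is handed in when it is done.

```bash
mkdir -p pics
cat > h.py <<'E'
import numpy as np, cv2
from workcell import env, grab_frame, camera_params, spotter
def P(cam):
    c=camera_params(cam); R,_=cv2.Rodrigues(np.array(c["rvec"],float)); return np.array(c["K"],float),R,np.array(c["tvec"],float).ravel()
def proj(cam,X,p=None):
    K,R,t=p or P(cam); q=(K@(R@np.atleast_2d(X).T+t[:,None])); return (q[:2]/q[2]).T
def ray(cam,uv,z,p=None):
    K,R,t=p or P(cam); o=-R.T@t; d=R.T@np.linalg.inv(K)@np.array([uv[0],uv[1],1.]); return o+d*(z-o[2])/d[2]
def save(n,im): cv2.imwrite("pics/"+n,cv2.cvtColor(im,cv2.COLOR_RGB2BGR))
E
python3 - <<'E'
from h import *
ims=[]
for c in("scene","side"):
    im=grab_frame(c); ims.append(im); np.save(f"pics/{c}.npy",im)
    for q in("large_pot","tray","large_cover_grip","small_cover_grip"):
        print(c,q,[(round(r["conf"],2),r["box"]) for r in spotter.look_for(q,c)][:5])
    K,R,t=P(c); print(c,"cam pos",-R.T@t)
save("a.png",cv2.resize(ims[0],(784,588)));save("b.png",cv2.resize(ims[1],(784,588)))
s=env.state();print(s["time_s"],s["ee_pos"],s["ee_rot"])
E
```

```text
scene large_pot [(0.77, [178.1, 162.5, 49.6, 52.3]), (0.62, [207.7, 111.5, 44.0, 52.8]), (0.6, [106.7, 193.7, 53.3, 57.5])]
scene tray [(0.83, [208.6, 199.6, 127.1, 102.1])]
scene large_cover_grip [(0.59, [181.5, 154.8, 30.1, 35.1])]
scene small_cover_grip [(0.55, [356.8, 266.4, 19.5, 31.1])]
scene cam pos [1012.31725792  446.25469498  871.01403365]
side large_pot [(0.91, [210.8, 323.3, 74.4, 88.3]), (0.84, [391.8, 258.4, 74.1, 77.2]), (0.64, [304.2, 266.4, 60.7, 75.3])]
side tray [(0.79, [249.4, 197.3, 105.7, 71.9])]
side large_cover_grip [(0.71, [315.2, 258.0, 39.9, 49.4])]
side small_cover_grip [(0.57, [257.9, 136.1, 12.8, 25.7])]
side cam pos [ 302.88778214 -594.74247265  598.33099803]
0.5 [ 199.22102069 -539.38933109  183.23199841] [ 1.79999542e+02 -8.55654162e-04  2.02711133e+01]
```

View pics/a.png

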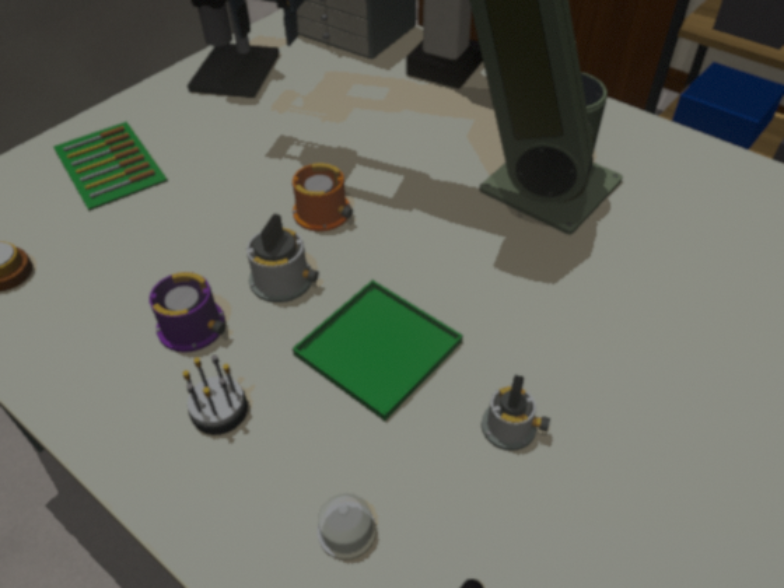

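View pics/b.png

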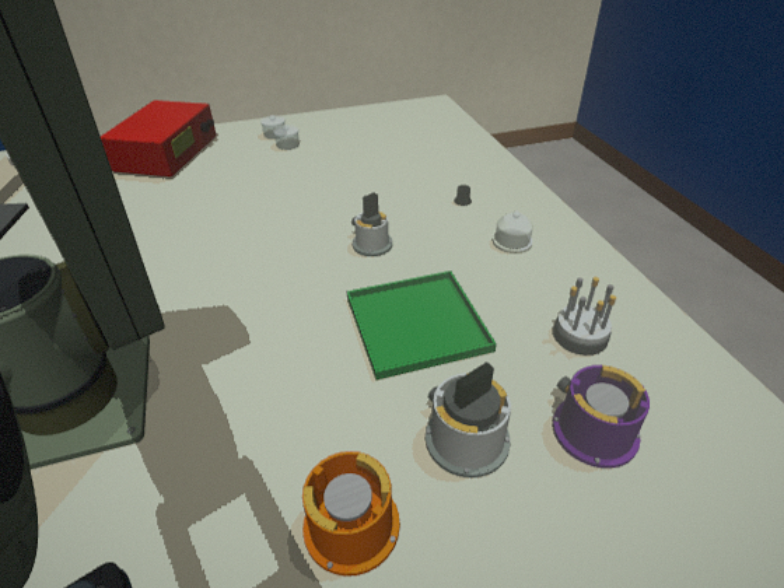

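Candidates shaped like the large pot (a.png pixels): orange (320,195), purple (187,310), aluminium with black bar (278,265). The small aluminium pot is at (512,415). The one meant is the aluminium pot at (278,265), in b.png (468,420): it is bare metal, has a cover with a bar on it, and is the larger of the two.

Run:
```python
from h import *
a=np.load("pics/scene.npy");b=np.load("pics/side.npy")
pa,pb=P("scene"),P("side")
# bar centre by triangulation
ua,ub=np.array([[272,234.]])/1.4,np.array([[474,384.]])/1.4
M=lambda p:p[0]@np.c_[p[1],p[2]]
X=cv2.triangulatePoints(M(pa),M(pb),ua.T,ub.T);print("bar",(X[:3]/X[3]).ravel(), ray("scene",ua[0],109),ray("side",ub[0],109))
for c,im in(("scene",a),("side",b)):
    h=cv2.cvtColor(im,cv2.COLOR_RGB2HSV); m=cv2.inRange(h,(50,120,40),(75,255,255))
    n,l,s,ce=cv2.connectedComponentsWithStats(m)
    i=1+np.argmax(s[1:,4]); print(c,s[i])
    cn=cv2.findContours((l==i).astype(np.uint8),0,2)[0][0]
    q=cv2.approxPolyDP(cv2.convexHull(cn),6,True)[:,0]
    w=np.array([ray(c,u,18)[:2] for u in q]); print(q.tolist(),w.round(),w.mean(0),[round(np.linalg.norm(w[k]-w[k-1])) for k in range(len(w))])
print("small",ray("side",np.array([371,208])/1.4,92),ray("scene",np.array([516,392])/1.4,92))
print("potbase purple/orange",ray("scene",np.array([187,345])/1.4,0),ray("scene",np.array([322,225])/1.4,0))
c1=cv2.resize(a[140:225,165:265],(500,425),interpolation=2)
c2=cv2.resize(b[245:345,290:380],(382,425),interpolation=2)
save("c.png",cv2.resize(np.hstack([c1[:, :400],c2]),None,fx=1,fy=1))
```

```text
bar [ 509.56106706 -230.71310063  108.20470531] [ 510.12374957 -230.02795341  109.        ] [ 509.16548831 -231.26246401  109.        ]
scene [ 210  205  119   94 5688]
[[266, 205], [328, 239], [274, 298], [210, 250]] [[436. -85.]
 [428.  87.]
 [618.  91.]
 [612. -94.]] [ 5.23497265e+02 -3.53096838e-01] [177, 173, 190, 186]
side [ 248  199  106   68 4343]
[[353, 245], [268, 266], [248, 209], [319, 199]] [[ 609. -100.]
 [ 422. -100.]
 [ 425.   85.]
 [ 598.   67.]] [513.58221758 -12.08196077] [168, 187, 185, 174]
small [506.26027167 216.42637324  92.        ] [510.82803048 234.94910908  92.        ]
potbase purple/orange [ 7.04038997e+02 -2.46359601e+02 -1.13686838e-13] [ 363.07979217 -271.38609078    0.        ]
```

View pics/c.png

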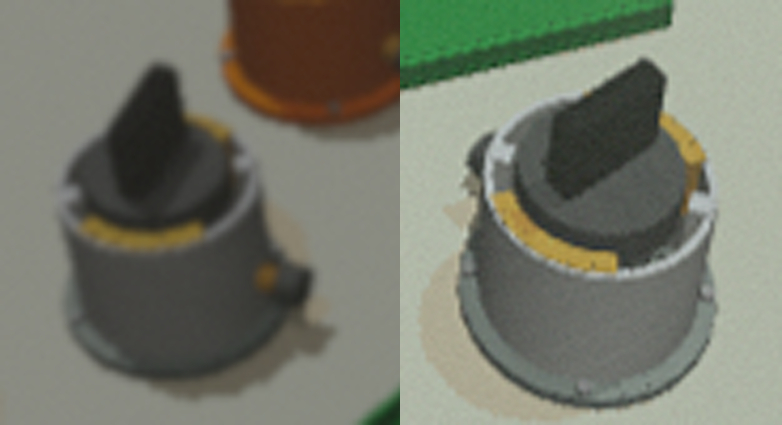

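The crop confirms it: a grey metal pot with a dark cover, black bar and brass ears. The triangulated bar height of 108 mm matches the expected 109. I'll move above it and look with the wrist camera.

```bash
python3 -m jog '0 0 0 1 1 2 1; 0 0 0 3 3 4 1; 0 0 0 5 5 4 1; 0 0 0 7 7 4 1; 0 0 0 8.4 8.4 4 1' | tail -3; python3 -m jog '0 0 0 1.5 1.5 0 1; 0 0 0 3 3 0 1; 0 0 0 4 4 0 1; 0 0 0 4 4 0 1; 0 0 0 4 4 0 1'
python3 - <<'E'
from h import *
s=env.state();print(s["time_s"],s["ee_pos"],s["ee_rot"],s["force"])
p=P("wrist");im=grab_frame("wrist");np.save("pics/w.npy",im);import pickle;pickle.dump(p,open("w.pkl","wb"))
print(-p[1].T@p[2], proj("wrist",[[509.5,-230.6,130],[509.5,-230.6,0]],p))
for q in("large_pot","large_cover_grip"): print(q,[(round(r["conf"],2),r["box"]) for r in spotter.look_for(q,"wrist")][:5])
save("w.png",cv2.resize(im,(784,588)))
E
```

```text
ee_rot: [179.9, -0.0, 20.2]
force: [-0.0, 0.3, -0.0]
gripper_width: 91.6
time_s: 1.75
ee_pos: [491.9, -246.6, 282.8]
ee_rot: [180.0, 0.0, 20.3]
force: [-0.4, -0.2, -0.1]
gripper_width: 90.9
1.75 [ 491.90725095 -246.60034103  282.77814864] [1.79985183e+02 4.02999135e-02 2.02733680e+01] [-0.41029642 -0.19202495 -0.09571167]
[ 569.46676987 -218.2222512   483.51936077] [[269.43055092 166.22773087]
 [271.73594877 150.45223334]]
large_pot [(0.85, [227.2, 235.7, 83.4, 64.0]), (0.59, [217.0, 111.7, 98.6, 90.9]), (0.55, [293.5, 0.0, 109.6, 89.8])]
large_cover_grip []
```

View pics/w.png

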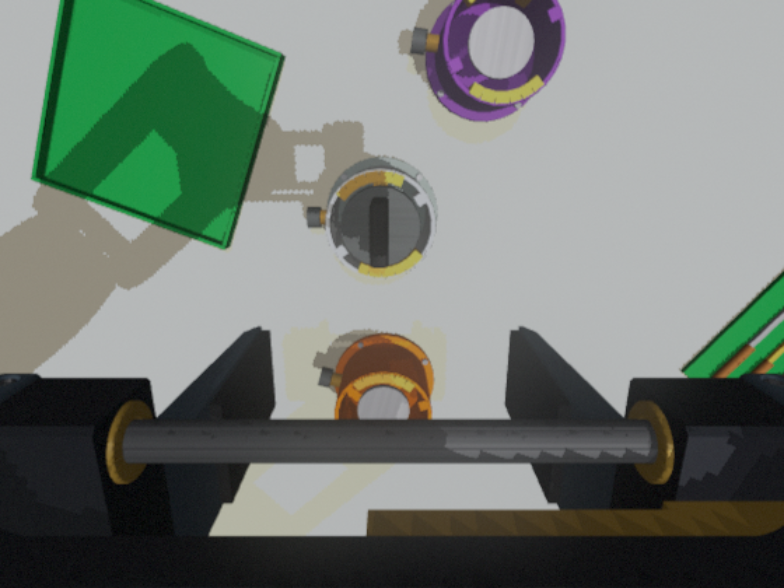

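The wrist picture shows the metal pot's cover at (382,222) with its bar upright from (380,198) to (380,266). It is nearly aligned with the tool x axis, so the jaws will pinch across it. The tray's corners are at (283,57), (228,247) and (35,180).

Run:
```python
from h import *
import pickle
p=pickle.load(open("w.pkl","rb"));im=np.load("pics/w.npy")
g=cv2.cvtColor(im,cv2.COLOR_RGB2GRAY)
sub=g[130:205,235:310]
m=np.zeros_like(g); m[132:200,258:284]=(g[132:200,258:284]<50)
n,l,s,c=cv2.connectedComponentsWithStats(m);i=1+np.argmax(s[1:,4]);print(s[i],c[i])
pts=np.argwhere(l==i)[:,::-1].astype(np.float32)
w=np.array([ray("wrist",u,130,p)[:2] for u in pts],np.float32)
r=cv2.minAreaRect(w);print("bar top",r); v=np.linalg.svd(w-w.mean(0))[2][0];print(w.mean(0),"yaw",np.degrees(np.arctan2(v[1],v[0])))
# disc/ pot rim centre z=80: rim circle approx
for nm,u,z in(("rimL",(327,222),80),("rimR",(437,222),80),("rimT",(382,167),80),("rimB",(382,278),80)): print(nm,ray("wrist",np.array(u)/1.4,z,p)[:2])
T=[ray("wrist",np.array(u)/1.4,18,p)[:2] for u in((283,57),(228,247),(35,180))];T=np.array(T);print("tray",T,(T[0]+T[2])/2,[np.linalg.norm(T[1]-T[0]),np.linalg.norm(T[2]-T[1])],np.degrees(np.arctan2(*(T[0]-T[1])[::-1])))
```

```text
[264 141  13   8  57] [270.1754386  144.26315789]
bar top ((530.655517578125, -223.53286743164062), (7.054980278015137, 12.281112670898438), 20.340505599975586)
[ 530.9552 -223.6349] yaw -66.08746
rimL [ 494.87312753 -189.66008693]
rimR [ 527.03808265 -276.42215415]
rimT [ 553.02248212 -217.6662609 ]
rimB [ 465.15363303 -249.78488465]
tray [[ 608.39677233 -103.38843129]
 [ 426.0711336  -101.4865747 ]
 [ 425.131109     86.3402317 ]] [516.76394067  -8.52409979] [np.float64(182.33555769423162), np.float64(187.82915867008413)] -0.5976362097435929
```

Run:
```python
from h import *
import pickle
p=pickle.load(open("w.pkl","rb"));im=np.load("pics/w.npy")
g=cv2.cvtColor(im,cv2.COLOR_RGB2GRAY)
print(g[138:194:4,258:286:2])
for t in(30,40,50):
    m=np.zeros_like(g); m[134:198,255:288]=(g[134:198,255:288]<t)
    n,l,s,c=cv2.connectedComponentsWithStats(m);i=l[165,271]
    if i==0: continue
    pts=np.argwhere(l==i)[:,::-1]
    w=np.array([ray("wrist",u,130,p)[:2] for u in pts],np.float32);v=np.linalg.svd(w-w.mean(0))[2][0]
    print(t,s[i],w.mean(0),cv2.minAreaRect(w)[1],np.degrees(np.arctan2(v[1],v[0])))
```

```text
[[ 73  72  75  75  74  74  74  74  75  74 108 108 107 108]
 [ 72  73  71  71  47  46  46  47  47  51 103 106 105 104]
 [ 75  76  74  56  47  52  50  51  50  50 106 108 107 108]
 [ 72  72  70  49  50  52  51  50  52  50 104 103 105 104]
 [ 72  71  70  51  51  52  53  53  52  46 105 105 104 106]
 [ 73  73  69  50  52  53  52  52  50  48 104 103 106 106]
 [ 74  73  75  54  52  54  51  53  47  46 104 105 105 106]
 [ 75  72  72  54  53  52  47  53  52  49 104 103 106 107]
 [ 76  74  72  53  52  53  51  53  53  49 104 105 106 104]
 [ 76  75  75  56  52  53  53  52  53  52 106 108 107 105]
 [ 90  76  77  53  54  53  55  53  54  54 106 107 108 108]
 [104 105 102  66  57  54  61  54  61  58 105 106 104 105]
 [ 95 105 106  77  62  64  67  68  71  61 107 105 106 104]
 [164 165 162 121  77  61  60  63  70 101 137 152 166 165]]
```

Run:
```python
from h import *
import pickle
p=pickle.load(open("w.pkl","rb"));im=np.load("pics/w.npy")
g=cv2.cvtColor(im,cv2.COLOR_RGB2GRAY)
m=np.zeros_like(g); m[138:192,255:288]=(g[138:192,255:288]<64)
n,l,s,c=cv2.connectedComponentsWithStats(m);i=l[165,271];print(s[i])
L=[];R=[]
for r in range(146,180):
    x=np.where(l[r]==i)[0];L.append(x[0]);R.append(x[-1])
print(L,R)
y=np.arange(146,180);fl=np.polyfit(y,L,1);fr=np.polyfit(y,R,1);print(fl,fr)
for yy in(142,164,183): print(yy,ray("wrist",((np.polyval(fl,yy)+np.polyval(fr,yy))/2,yy),130,p)[:2])
A=ray("wrist",(np.polyval(fr,146)+.5,146),130,p);B=ray("wrist",(np.polyval(fr,180)+.5,180),130,p);C=ray("wrist",(np.polyval(fl,146)-.5,146),130,p)
d=A-B;print("yaw",np.degrees(np.arctan2(d[1],d[0])),"thick",np.linalg.norm(A-C))
```

```text
[263 141  14  50 578]
[np.int64(264), np.int64(264), np.int64(264), np.int64(264), np.int64(264), np.int64(264), np.int64(264), np.int64(263), np.int64(263), np.int64(263), np.int64(264), np.int64(264), np.int64(264), np.int64(263), np.int64(263), np.int64(264), np.int64(264), np.int64(264), np.int64(263), np.int64(264), np.int64(264), np.int64(264), np.int64(264), np.int64(263), np.int64(264), np.int64(264), np.int64(264), np.int64(264), np.int64(264), np.int64(264), np.int64(264), np.int64(264), np.int64(264), np.int64(264)] [np.int64(276), np.int64(276), np.int64(276), np.int64(276), np.int64(276), np.int64(276), np.int64(276), np.int64(276), np.int64(276), np.int64(276), np.int64(276), np.int64(276), np.int64(276), np.int64(276), np.int64(276), np.int64(276), np.int64(276), np.int64(276), np.int64(276), np.int64(276), np.int64(276), np.int64(276), np.int64(276), np.int64(276), np.int64(276), np.int64(276), np.int64(276), np.int64(276), np.int64(276), np.int64(276), np.int64(276), np.int64(276), np.int64(276), np.int64(276)]
[7.18105424e-03 2.62627196e+02] [3.63863842e-16 2.76000000e+02]
142 [ 532.97330694 -222.52200045]
164 [ 511.85570157 -230.2668657 ]
183 [ 492.97227403 -237.19234799]
yaw 20.25524803654327 thick 13.60302817442546
```

Bar centre is about (510, -231) and its yaw is 20.25°, the same as the tool's. The measured thickness of 13.6 mm (given 14) and rim diameter of 93 mm (given 94) both fit. I'll descend and pinch.

```bash
python3 -m jog '0 0 0 0.4 0.3 -1.5 1; 0 0 0 0.72 0.61 -3.5 1; 0 0 0 0.72 0.61 -5.5 1; 0 0 0 0.72 0.61 -6.8 1; 0 0 0 0.72 0.61 -7.5 1' 45;  python3 -m jog '0 0 0 0 0 0 0.6; 0 0 0 0 0 0 0.3; 0 0 0 0 0 0 0.2; 0 0 0 0 0 0 0.2;0 0 0 0 0 0 0.2'
```

```text
time_s: 2.52
ee_pos: [508.7, -231.4, 93.4]
ee_rot: [-179.9, 0.1, 20.2]
force: [-0.1, 0.1, -0.1]
gripper_width: 91.2
time_s: 3.15
ee_pos: [510.5, -231.1, 95.7]
ee_rot: [180.0, -0.0, 20.3]
force: [0.1, -0.2, -0.1]
gripper_width: 44.3
```

```bash
python3 -m jog '0 0 0 0 0 0 0; 0 0 0 0 0 0 0; 0 0 0 0 0 0 0; 0 0 0 0 0 0 0;0 0 0 0 0 0 0' 45;  python3 -m jog '0 0 0 0 0 0 0; 0 0 0 0 0 0 0'
```

```text
time_s: 3.78
ee_pos: [510.3, -231.1, 95.3]
ee_rot: [180.0, -0.0, 20.3]
force: [-0.8, 0.7, -0.5]
gripper_width: 12.9
time_s: 4.03
ee_pos: [510.4, -231.1, 95.3]
ee_rot: [180.0, -0.0, 20.3]
force: [0.1, -0.8, -0.9]
gripper_width: 13.1
```

The bar is gripped with almost no side load. Next I press 9 mm.

```bash
python3 -m jog '0 0 0 0 0 -0.12 0; 0 0 0 0 0 -0.24 0; 0 0 0 0 0 -0.37 0; 0 0 0 0 0 -0.37 0;0 0 0 0 0 -0.37 0' 50
```

```text
time_s: 4.65
ee_pos: [510.5, -231.2, 86.6]
ee_rot: [180.0, -0.0, 20.3]
force: [-1.3, 0.0, 6.4]
gripper_width: 13.4
```

```bash
python3 -m jog '0 0 0.6 0 0 0 0; 0 0 1.6 0 0 0 0; 0 0 2.6 0 0 0 0; 0 0 3.4 0 0 0 0; 0 0 4 0 0 0 0' 50; python3 -c "
from workcell import env;s=env.state();print(s['force'],s['torque'],s['ee_rot'])"
```

```text
time_s: 5.28
ee_pos: [511.0, -231.1, 86.8]
ee_rot: [179.9, -0.1, 40.4]
force: [0.1, 0.5, 6.0]
gripper_width: 13.1
[0.08203613 0.51705774 5.95352993] [ 0.15362925  0.10010752 -0.06234135] [ 1.79915598e+02 -6.57968587e-02  4.03587389e+01]
```

The cover turns freely, with torque near zero.

```bash
python3 -m jog '0 0 1.5 0 0 0 0; 0 0 3 0 0 0 0; 0 0 4.5 0 0 0 0; 0 0 6 0 0 0 0; 0 0 7 0 0 0 0' 50; python3 -m jog '0 0 1.5 0 0 0 0; 0 0 3 0 0 0 0; 0 0 4.5 0 0 0 0; 0 0 6 0 0 0 0; 0 0 6 0 0 0 0'; python3 -m jog '0 0 0 0 0 0 0'
python3 - <<'E'
from h import *
s=env.state();print(s['force'],s['torque'],s['ee_rot'])
im=grab_frame("side");save("d.png",cv2.resize(im[235:360,270:400],(624,600),interpolation=2))
E
```

```text
time_s: 5.9
ee_pos: [510.2, -230.5, 86.5]
ee_rot: [-180.0, -0.1, 75.4]
force: [-1.3, 1.3, 6.4]
gripper_width: 13.4
time_s: 6.52
ee_pos: [508.2, -229.9, 85.9]
ee_rot: [-179.8, -0.2, 105.3]
force: [-4.6, 3.0, 6.7]
gripper_width: 13.4
time_s: 6.65
ee_pos: [508.2, -229.8, 85.9]
ee_rot: [-179.8, -0.2, 105.3]
force: [-3.8, 1.9, 5.8]
gripper_width: 13.2
[-3.82950757  1.89040008  5.77520482] [ 0.52072498  0.89463439 -0.0414204 ] [-179.79920013   -0.20006279  105.26733527]
```

View pics/d.png

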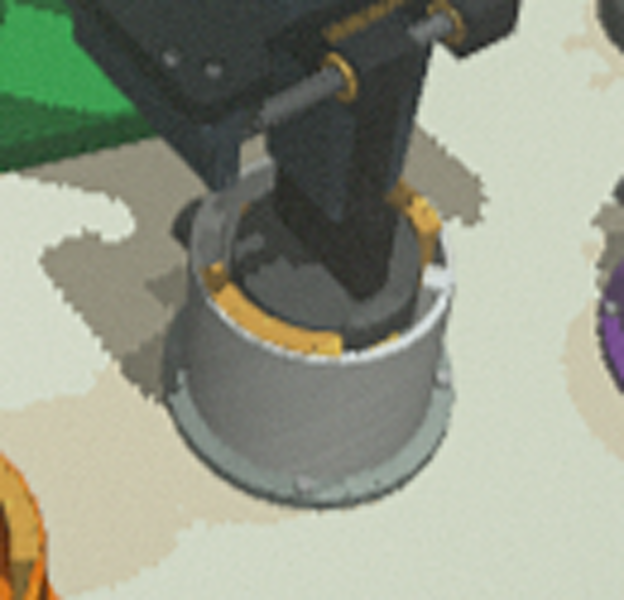

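The picture shows the bar swung about 85° from (345,190) towards (370,290), with the disc in the pot and its ears off the lugs. I'll relax the small side load and lift straight up.

```bash
python3 -m jog '0 0 0 -0.08 0.05 0 0; 0 0 0 -0.08 0.05 0.2 0; 0 0 0 -0.08 0.05 0.45 0; 0 0 0 -0.08 0.05 0.8 0; 0 0 0 -0.08 0.05 1.2 0' 50; python3 -m jog '0 0 0 0 0 0.5 0; 0 0 0 0 0 1.2 0; 0 0 0 0 0 2 0; 0 0 0 0 0 2.4 0;0 0 0 0 0 2.4 0'
python3 - <<'E'
from h import *
s=env.state();print(s['force'],s['torque'],s['ee_pos'],s['ee_rot'])
im=grab_frame("side");save("e.png",cv2.resize(im[190:350,250:420],(638,600),interpolation=2))
E
```

```text
time_s: 7.32
ee_pos: [508.5, -229.8, 116.2]
ee_rot: [180.0, -0.0, 105.3]
force: [-0.1, -0.4, -1.9]
gripper_width: 13.5
time_s: 7.95
ee_pos: [508.8, -230.0, 176.9]
ee_rot: [179.9, 0.1, 105.3]
force: [-0.3, 0.2, -2.2]
gripper_width: 13.2
[-0.29296698  0.16479552 -2.17417875] [ 0.02389534 -0.13511189 -0.00301847] [ 508.76356505 -229.99788688  176.85306701] [1.79916835e+02 6.56983850e-02 1.05270971e+02]
```

View pics/e.png

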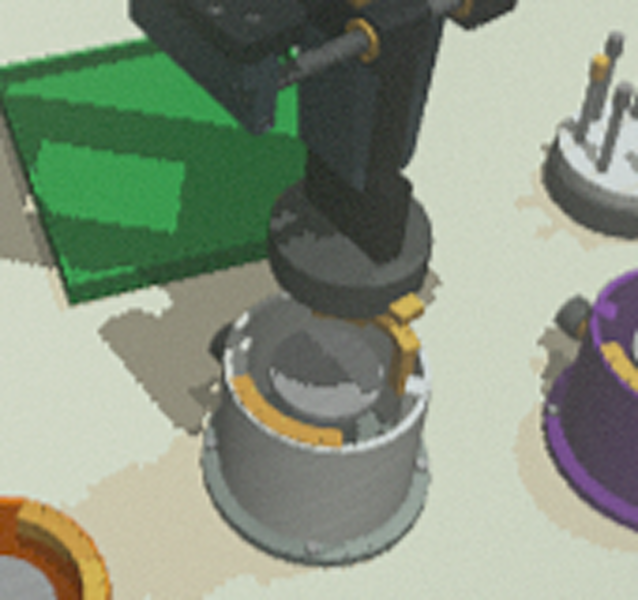

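The cover (350,240) hangs level and clear of the pot. Its weight reading is about 2 N. Now I carry it to the tray centre at about (518, -8).

```bash
python3 -m jog '0 0 0 0.1 1 0 0; 0 0 0 0.2 3 0 0; 0 0 0 0.36 5 0 0; 0 0 0 0.36 7 0 0; 0 0 0 0.36 8.3 0 0' 50; python3 -m jog '0 0 0 0 0.5 0 0; 0 0 0 0 0.55 -1 0; 0 0 0 0 0.55 -2.5 0; 0 0 0 0 0.55 -3.7 0; 0 0 0 0 0.55 -4.2 0'; python3 -m jog '0 0 0 0 0 -0.4 0; 0 0 0 0 0 -0.8 0;0 0 0 0 0 -0.8 0'
python3 - <<'E'
from h import *
s=env.state();print(s['force'],s['ee_pos'],s['ee_rot'])
im=grab_frame("scene");save("f.png",cv2.resize(im[140:320,160:360],(666,600),interpolation=2))
E
```

```text
time_s: 8.62
ee_pos: [516.4, -20.2, 175.1]
ee_rot: [-179.9, -0.1, 105.4]
force: [-0.3, 0.2, -2.0]
gripper_width: 13.1
time_s: 9.25
ee_pos: [515.9, -9.2, 69.0]
ee_rot: [-179.8, -0.0, 105.2]
force: [-0.4, 0.6, -3.2]
gripper_width: 13.1
time_s: 9.62
ee_pos: [517.2, -8.6, 50.9]
ee_rot: [-180.0, -0.0, 105.3]
force: [-1.0, -0.5, -2.4]
gripper_width: 13.4
[-0.96241387 -0.51707007 -2.35837077] [517.17999857  -8.64757825  50.8567914 ] [-1.79975878e+02 -6.43654195e-03  1.05264328e+02]
```

View pics/f.png

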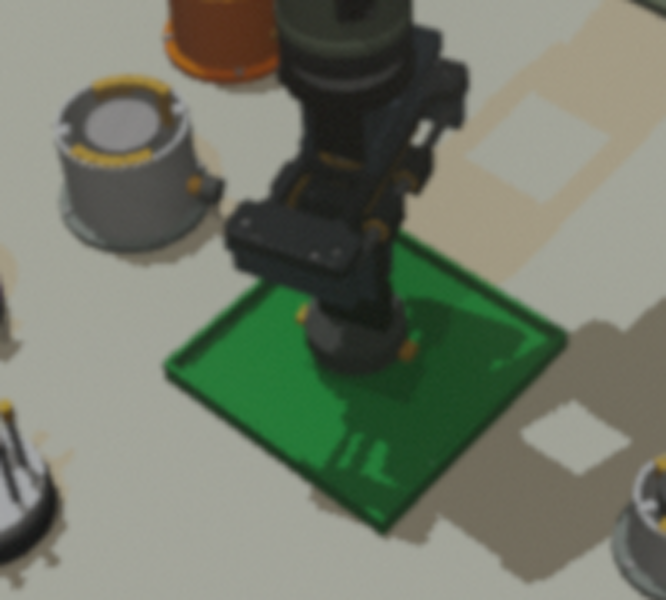

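The cover (355,335) hangs upright over the middle of the tray. I'll lower the last 20 mm slowly.

```bash
python3 -m jog '0 0 0 0 0 -0.25 0; 0 0 0 0 0 -0.5 0; 0 0 0 0 0 -0.65 0; 0 0 0 0 0 -0.75 0; 0 0 0 0 0 -0.75 0'; python3 -m jog '0 0 0 0 0 -0.03 0; 0 0 0 0 0 -0.03 0'
```

```text
time_s: 10.3
ee_pos: [517.2, -8.6, 32.1]
ee_rot: [-180.0, -0.0, 105.3]
force: [0.5, -0.2, -2.4]
gripper_width: 13.3
time_s: 10.55
ee_pos: [517.4, -8.6, 31.7]
ee_rot: [180.0, 0.0, 105.3]
force: [-0.0, 0.6, -2.2]
gripper_width: 13.8
```

```bash
python3 -m jog '0 0 0 0 0 -0.03 0; 0 0 0 0 0 -0.05 0;0 0 0 0 0 -0.05 0'
```

```text
time_s: 10.92
ee_pos: [517.6, -8.5, 31.2]
ee_rot: [179.9, 0.0, 105.3]
force: [-2.0, 0.6, 4.9]
gripper_width: 13.4
```

Contact came at the expected height (31.2 mm). I'll release, rise and look.

```bash
python3 -m jog '0 0 0 0 0 0.02 0.2; 0 0 0 0 0 0.03 0.4; 0 0 0 0 0 0.03 0.6;0 0 0 0 0 0.03 0.7;0 0 0 0 0 0.03 0.7'; python3 -m jog '0 0 0 0 0 0.5 0.7; 0 0 0 0 0 1.5 0.7; 0 0 0 0 0 3 0.7; 0 0 0 0 0 5 0.7; 0 0 0 0 0 7 0.7'; python3 -m jog '0 0 0 -1 0 0.5 0.7; 0 0 0 -3 0 1 0.7; 0 0 0 -4 0 1 0.7; 0 0 0 -4 0 1 0.7'
python3 - <<'E'
from h import *
s=env.state();print(s['time_s'],s['force'],s['ee_pos'])
im=grab_frame("scene");im2=grab_frame("side")
save("g.png",np.hstack([cv2.resize(im[140:320,160:360],(400,360)),cv2.resize(im2[100:350,170:420],(360,360))]))
E
```

```text
time_s: 11.55
ee_pos: [517.3, -8.5, 31.0]
ee_rot: [-180.0, -0.0, 105.3]
force: [-0.4, -1.0, -0.1]
gripper_width: 55.4
time_s: 12.18
ee_pos: [517.1, -8.6, 208.6]
ee_rot: [179.9, 0.0, 105.3]
force: [1.2, -1.7, 0.1]
gripper_width: 64.1
time_s: 12.68
ee_pos: [416.2, -8.5, 232.3]
ee_rot: [179.9, 0.0, 105.3]
force: [-0.8, -0.1, 0.1]
gripper_width: 63.9
12.675 [-0.82847353 -0.05319493  0.06255973] [416.17999384  -8.53477972 232.34822071]
```

View pics/g.png

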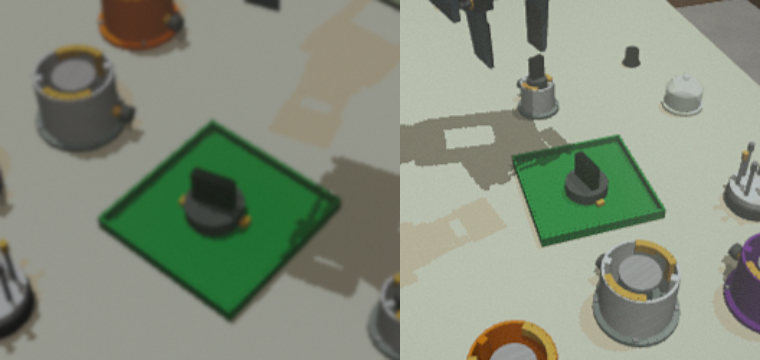

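The cover stands upright mid-tray at (215,205) left and (587,185) right. The large pot is open, the small pot is still shut, and the gripper is clear.

```bash
python3 -c "
from workcell import env;print(env.job_done())"
```

```text
the job is handed in; nothing more can be done
None
```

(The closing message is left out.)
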